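# Brush the moulding offcuts out of the mitre box

## Task

In the framing corner of a print studio, take the blue-handled bench brush and sweep the two wooden moulding offcuts along the orange mitre box and off its open end into the steel catch tray, pushing them only with the brush and never with the gripper. Then stand the brush back upright on its bristles on the white table, clear of the mitre box and tray, and let go; leave the torch, the wooden printing baren and the jar where they are.

Things in the scene. Friction and masses are not known exactly. Their poses are not given: they have to be found in the camera images.
- brush_grip (a point): Bench brush, 110 mm tall, standing on its bristles. Point: centre of its blue handle, 85 mm above the bristle tips. Handle 20 mm (x) by 60 (y), 60 to 110 mm above the tips; under it a pale wooden back 30 x 97 mm (40 to 60 mm up), then a rigid dark bristle block 26 (x) by 95 mm (y). z up; the two like sweeping faces look along +x and -x. 120 g.
- bed_floor (a point): Mitre box, fixed; point: centre of its plywood floor, 40 mm above the table. x runs along the channel to the tray end, y across, z up. Floor 240 mm long (x -120 to +120), 130 mm wide between orange walls 10 mm thick and 35 mm high above the floor; both ends open.
- tray_floor (a point): Dark steel catch tray fixed to the +x end of the mitre box; point: centre of its bottom, 4 mm above the table and 36 mm below the mitre box floor, 186 mm from that floor's centre along x; same axes. Inside 120 mm (x) by 140 mm (y). Near rim 6 mm below the mitre box floor, other rims 2 mm above it.
- offcut_dark_mid (a point): Dark brown stepped wooden moulding offcut, 38 x 30 x 24 mm high, about 20 g, loose on the mitre box floor; the point is its centre, half-way up.
- offcut_gilt_mid (a point): Pale wooden moulding offcut with a gilt step, 32 x 32 x 26 mm high, about 20 g, loose on the mitre box floor; the point is its centre, half-way up.
- torch_mid (a point): Bystander: black flat inspection torch lying on the table, 125 (x) x 34 x 30 mm high; the point is its centre.
- baren_mid (a point): Bystander: round wooden printing baren on the table, disc 100 mm across and 12 mm thick with a pale bar handle 86 mm long along its y, 46 mm high in all; the point is its centre, 23 mm above the table.
- jar_mid (a point): Bystander: low amber glass jar with a steel cap, 64 mm across, 55 mm high; the point is its centre.

How it is judged:
By the outcome, as a careful person would: the job done as asked, in the order asked, and still so for the second after the job is handed in, with the robot touching nothing.
It also fails if it takes over 48 s, if anything falls off the work surface, if the arm or the gripper's body presses on something with over 40 N, if the wrist force passes 120 N, or if a joint passes its speed limit or range.

## Robot

A 6-joint arm with a two-finger parallel gripper is mounted at the origin on the work surface. World frame = base frame: x ahead of the robot, y to its left, z up, the work surface at z = 0. Lengths are in m, angles in rad, forces in N, time in s.
With the tool pointing down it reaches from about 0.225 to 0.875 m from the base axis. Payload 3.4 kg.
Tool frame: the origin (TCP) lies at the very end of the fingers, on their centre line; the grasp point (between the pads) lies 19 mm behind it (grip_depth is the distance from the TCP to the grasp point, in m); x points along the fingers, z is the direction in which the jaws open and shut, and the axes are right-handed (so a half turn about x gives the same grasp; the last joint's range is limited). The gripper opens to 85 mm and grips with 20 to 120 N. Pads are 22 mm wide; open, the fingers measure 114 mm over their backs; the gripper's body (76 mm by 85 mm) begins 54 mm behind the grasp point. The pads swing forward as they close: fully open they stand 13 mm farther back than shut.
Start: joints at [-1.235, 0.276, 1.505, -0, 1.361, -0.121], TCP at [0.254, -0.516, 0.206] pointing down, gripper open.
Joint ranges: [-2.89, 2.89], [-0.75, 2.08], [0.22, 2.7], [-1.18, 4.32], [0.11, 2.71], [-2.7, 2.7]. Speed limits (rad/s): [2.57, 2.57, 3.14, 3.14, 3.14, 3.14].

## Interface

Orientations are given as a unit quaternion [w, x, y, z].
In Python, from rig import get_state, get_image, sign_off, grip_depth gives the robot as it stands. The module is installed in compiled form; this text tells all that it offers.
- The arm moves only by the tool arm_command, never from a script. Its argument "series" is a list of rows, each an object with "dp": the shift along the tool's x, y, z scaled (see below), a list of three; "angular": the turn, a rotation vector about the tool's x, y, z scaled (see below), a list of three; "gripper": the finger opening in mm, from 0 to 85.4. A call has exactly 8 rows; each row shifts and turns the pose as measured when the row begins, along the tool's axes as they then stand; what a row does not reach is not made up. The controller multiplies each number of a shift by 0.12 m and each number of a turn by 90 degrees. A row lasts 1/8 s, in which the tool goes at most 62.5 mm and 10.7 degrees, less where a joint would pass 70% of its speed; a pose out of reach is approached as far as the arm can. A call with a number of a shift or a turn outside -1 to 1 is refused whole. A call with a gripper value outside its range is refused whole. The fingers move at their own pace and stop on an object; "grip_force" is the grip in N (left out, the last holds). Time passes only in rows, so rows that do not move let the fingers close, or fill a call up. It gives the time, the measured TCP pose, the force and the opening at its end, in the units of the state.
- get_state(): the state, without advancing time (a new reading comes with each control period).
- get_image(name): name is "side" or "top" or "wrist"; returns a dict with "image" (400x640x3 uint8, blue, green, red), "depth" (400x640 float32, m along the optical axis (not along the pixel's ray), 0 where there is no reading), "mtx" (3x3 intrinsics, pixels), "k1" (the pictures are not rectified: a ray, as slopes to the right and down, at radius r is drawn at 1 + k1 r^2 times it, then the intrinsics apply), "view" (4x4, takes a point from world to camera coordinates); the wrist camera has in their place "mount" (4x4, takes a point from camera to tool coordinates, whose origin is the TCP and whose axes are the tool frame's). Camera axes: x right, y up, looking along -z (the intrinsics and any distortion apply to the point x, -y, -z); pixel columns grow to the right and rows downward; lengths in m; the calibration is good to about 2 mm. A picture is of the moment at which its call begins: read the wrist's pose just before it.
- sign_off(): hands the job in, once; it reports no verdict.
The state is a dict: "clock": time; "qpos": joint angles; "qd": joint speeds; "effort": joint torques, N m; "position": TCP position; "ee_rot": TCP orientation; "contact_force": force on the tool from outside, world axes, zero at the start; "moment": the same for the moment, N m; "width": finger opening in m.
Only numpy, scipy, OpenCV 4.12 (cv2) and the standard library are available. Lean on these libraries where they do the work, as an engineer would, in place of code of your own. Each camera call takes 0.05 s, during which the arm holds its last target. There are 200 camera calls.

## Working session

There is one attempt and no reset: what is moved stays moved. The work goes in short steps, Python scripts to look and compute and a tool call to move; the robot and the scene stay as the last step left them, time stands still between calls to the robot, and variables do not carry over. Pictures are saved under pics/ and viewed, about 8 in all and at most 12, crops included, and the job is handed in when it is done.

Besides the shell and the picture viewer there is one more tool, called after ">>>" by a JSON object that holds its "name" and its "arguments", one argument or row to a line. arm_command: Moves the arm, as the interface text tells. Its arguments: {"type":"object","properties":{"series":{"type":"array","items":{"type":"object","properties":{"dp":{"type":"array","items":{"type":"number"}},"angular":{"type":"array","items":{"type":"number"}},"gripper":{"type":"number"}}}},"grip_force":{"type":"number"}},"required":["series"]}

```bash
mkdir -p pics
cat > h.py <<'E'
import numpy as np, cv2
from rig import get_state, get_image, sign_off, grip_depth
from scipy.spatial.transform import Rotation as R
def rot(s=None):
    q=(s or get_state())["ee_rot"]; return R.from_quat([q[1],q[2],q[3],q[0]])
def cam2world(d,s=None):
    if "view" in d: return np.linalg.inv(np.array(d["view"]))
    T=np.eye(4);T[:3,:3]=rot(s).as_matrix();T[:3,3]=s["position"];return T@np.array(d["mount"])
def slopes(d,uv):
    K=np.array(d["mtx"]);uv=np.atleast_2d(uv).astype(float)
    a=np.c_[(uv[:,0]-K[0,2])/K[0,0],(uv[:,1]-K[1,2])/K[1,1]];b=a.copy()
    for _ in range(15): b=a/(1+d["k1"]*(b**2).sum(1,keepdims=True))
    return b
def plane(d,uv,z,s=None):
    T=cam2world(d,s);b=slopes(d,uv);r=np.c_[b[:,0],-b[:,1],-np.ones(len(b))]@T[:3,:3].T
    return T[:3,3]+r*((z-T[2,3])/r[:,2])[:,None]
def cloud(d,s=None):
    h,w=d["depth"].shape;v,u=np.mgrid[:h,:w];b=slopes(d,np.c_[u.ravel(),v.ravel()]);z=d["depth"].ravel()
    T=cam2world(d,s);p=np.c_[b[:,0]*z,-b[:,1]*z,-z]@T[:3,:3].T+T[:3,3];p[z==0]=np.nan
    return p.reshape(h,w,3)
E
python3 - <<'E'
from h import *
s=get_state();print(s,grip_depth)
for n in("top","side"):
    d=get_image(n);cv2.imwrite(f"pics/{n}0.png",d["image"]);np.save(f"{n}0.npy",cloud(d));print(n,d["k1"],np.round(cam2world(d),3).tolist(),(d["depth"]==0).mean())
E
```

```text
{'clock': 0.0, 'qpos': array([-1.23499501e+00,  2.76609711e-01,  1.50613779e+00, -9.82746363e-06,
        1.36067133e+00, -1.21013296e-01]), 'qd': array([-2.61534874e-04,  9.21171285e-04,  9.34263829e-04,  1.10738741e-03,
       -7.68732625e-05,  1.77241267e-04]), 'effort': array([-4.48388055e-04, -4.16773224e+01, -2.45808095e+01, -3.37391984e-04,
        1.11706104e-02,  8.50189508e-06]), 'position': array([ 0.25342468, -0.51550978,  0.20492949]), 'ee_rot': array([ 0.59972252,  0.37420245,  0.60073248, -0.37339778]), 'contact_force': array([-0.24440773,  0.36773895, -0.84462995]), 'moment': array([ 0.00643674, -0.02272121, -0.03038945]), 'width': 0.08543413153971} 0.0187
top -0.07909435278697183 [[0.026, 0.988, -0.153, 0.378], [-1.0, 0.023, -0.019, -0.033], [-0.016, 0.153, 0.988, 1.003], [0.0, 0.0, 0.0, 1.0]] 0.00396875
side -0.0505968850656658 [[-0.957, 0.195, -0.217, 0.272], [-0.291, -0.68, 0.673, 0.701], [-0.017, 0.706, 0.708, 0.854], [0.0, 0.0, 0.0, 1.0]] 0.00397265625
```

View pics/top0.png

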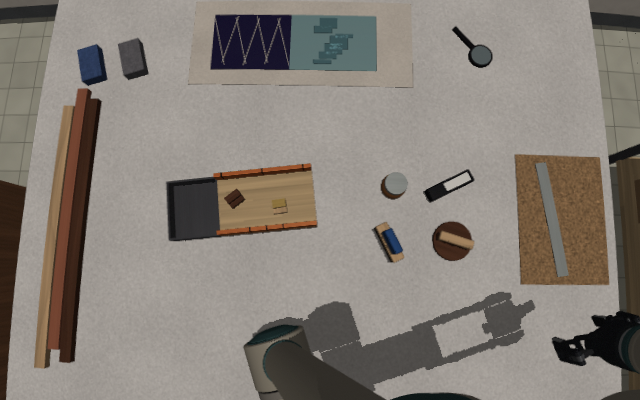

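View pics/side0.png

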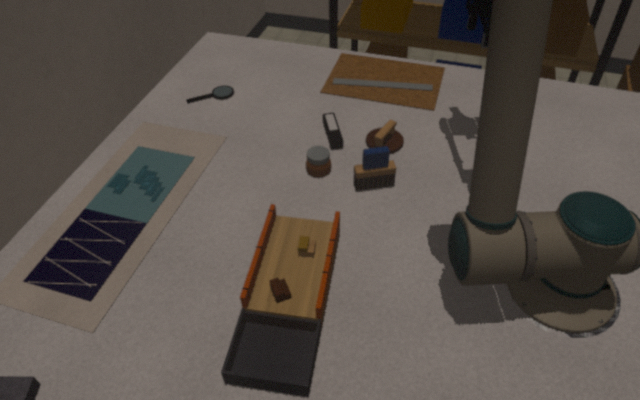

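The top view shows the brush at about (390,242), the box at (215–315, 165–235) with the tray on its left, and the offcuts at (234,199) dark and (280,205) gilt. The jar is at (395,185), the torch at (449,185) and the baren at (453,240).

Run:
```python
from h import *
im=cv2.imread("pics/top0.png");P=np.load("top0.npy");hsv=cv2.cvtColor(im,cv2.COLOR_BGR2HSV)
def rep(n,m):
    q=P[m];q=q[~np.isnan(q[:,0])]
    r=cv2.minAreaRect((q[:,:2]*1000).astype(np.float32))
    ang=np.degrees(np.arctan2(*np.diff(cv2.boxPoints(r)[:2],axis=0)[0][::-1]))
    print(n,len(q),"c",np.round(r[0],1),"size",np.round(r[1],1),"ang edge0",round(ang,1),"len edge0",np.round(np.linalg.norm(np.diff(cv2.boxPoints(r)[:2],axis=0)),1),"z",np.round(np.percentile(q[:,2],[5,50,95]),3),"mean",np.round(q.mean(0),3))
def box(x0,x1,y0,y1):
    m=np.zeros(im.shape[:2],bool);m[y0:y1,x0:x1]=1;return m
Z=P[...,2];H,S,V=cv2.split(hsv)
rep("blue",box(370,410,215,270)&(H>95)&(H<130)&(S>90)&(Z>.09))
rep("back",box(370,410,215,270)&(Z>.05))
rep("orange",box(205,325,155,245)&(H<12)&(S>150)&(Z>.06))
rep("wallz",box(205,325,155,245)&(Z>.068))
rep("floor",box(225,310,175,230)&(Z>.035)&(Z<.046))
rep("dark",box(222,250,185,212)&(Z>.058))
rep("gilt",box(265,292,195,218)&(Z>.058))
rep("tray",box(160,222,170,245)&(Z>.035))
rep("torch",box(420,478,165,205)&(Z>.022))
rep("baren",box(425,478,215,265)&(Z>.006));rep("barenh",box(425,478,215,265)&(Z>.035))
rep("jar",box(378,412,168,202)&(Z>.045))
```

```text
blue 243 c [ 427.2 -186.6] size [57.  19.7] ang edge0 -63.8 len edge0 19.7 z [0.098 0.111 0.114] mean [ 0.427 -0.185  0.11 ]
back 564 c [ 426.9 -186.8] size [96.8 29.9] ang edge0 -63.5 len edge0 29.9 z [0.059 0.08  0.113] mean [ 0.426 -0.184  0.085]
orange 895 c [523.  116.6] size [150.  236.7] ang edge0 -82.9 len edge0 236.7 z [0.064 0.076 0.078] mean [0.528 0.117 0.074]
wallz 953 c [523.4 116.8] size [150.9 241.7] ang edge0 -82.9 len edge0 241.7 z [0.07  0.076 0.079] mean [0.523 0.116 0.075]
floor 3785 c [520.7 114.9] size [136.9 212.6] ang edge0 -88.4 len edge0 212.6 z [0.038 0.041 0.044] mean [0.524 0.112 0.041]
dark 132 c [525.3 192.6] size [30.1 38. ] ang edge0 -45.6 len edge0 38.0 z [0.06  0.065 0.068] mean [0.529 0.195 0.065]
gilt 130 c [508.6  79.7] size [31.7 31.7] ang edge0 -79.9 len edge0 31.7 z [0.058 0.066 0.07 ] mean [0.512 0.08  0.066]
tray 669 c [501.6 289.9] size [151.6 151.8] ang edge0 -83.0 len edge0 151.8 z [0.036 0.042 0.076] mean [0.512 0.281 0.045]
torch 655 c [ 577.5 -347.6] size [ 34.1 126.6] ang edge0 -62.6 len edge0 126.6 z [0.028 0.032 0.035] mean [ 0.576 -0.346  0.032]
baren 1225 c [ 448.1 -351.7] size [108.7 119.5] ang edge0 -14.6 len edge0 119.5 z [0.011 0.015 0.049] mean [ 0.435 -0.352  0.022]
barenh 316 c [ 436.9 -354.6] size [84.6 23. ] ang edge0 -15.7 len edge0 23.0 z [0.044 0.047 0.05 ] mean [ 0.437 -0.354  0.047]
jar 424 c [ 572.3 -203. ] size [56.  55.1] ang edge0 -30.3 len edge0 55.1 z [0.053 0.057 0.059] mean [ 0.571 -0.202  0.056]
```

```bash
cat >> h.py <<'E'
def plan(target,zdir_deg,n,grip,flip=False):
    "n equal rows from measured pose to target TCP, tool straight down, tool z along world yaw zdir"
    s=get_state();r=rot(s);p=np.array(s["position"])
    z=np.array([np.cos(np.radians(zdir_deg)),np.sin(np.radians(zdir_deg)),0]);
    if not flip and z@r.as_matrix()[:,2]<0: z=-z
    x=np.array([0,0,-1.]);G=R.from_matrix(np.c_[x,np.cross(z,x),z])
    w=(r.inv()*G).as_rotvec();step=(np.array(target)-p)/n
    print("from",np.round(p,4),"q",np.round(s["qpos"],2),"F",np.round(s["contact_force"],1),"w",round(s["width"],4),"turn deg",np.round(np.degrees(w),1),"step mm",round(np.linalg.norm(step)*1000,1))
    for i in range(n):
        rr=r*R.from_rotvec(w*i/n)
        print('{"dp":%s,"angular":%s,"gripper":%g},'%(np.round(rr.inv().apply(step)/.12,3).tolist(),np.round(w/n/(np.pi/2),3).tolist(),grip))
E
python3 - <<'E'
from h import *
print(np.round(rot().as_matrix(),3).tolist())
plan([.427,-.187,.19],-63.7,8,85)
E
```

```text
[[-0.001, 0.897, 0.441], [0.001, 0.441, -0.897], [-1.0, 0.0, -0.002]]
from [ 0.2534 -0.5156  0.2051] q [-1.24  0.28  1.51 -0.    1.36 -0.12] F [ 0.1 -0.3 -0.2] w 0.0856 turn deg [-0.1 -0.1 -0. ] step mm 46.5
{"dp":[0.016, 0.313, -0.227],"angular":[-0.0, -0.0, -0.0],"gripper":85},
{"dp":[0.016, 0.313, -0.227],"angular":[-0.0, -0.0, -0.0],"gripper":85},
{"dp":[0.016, 0.313, -0.227],"angular":[-0.0, -0.0, -0.0],"gripper":85},
{"dp":[0.016, 0.313, -0.227],"angular":[-0.0, -0.0, -0.0],"gripper":85},
{"dp":[0.016, 0.313, -0.227],"angular":[-0.0, -0.0, -0.0],"gripper":85},
{"dp":[0.016, 0.314, -0.227],"angular":[-0.0, -0.0, -0.0],"gripper":85},
{"dp":[0.016, 0.314, -0.227],"angular":[-0.0, -0.0, -0.0],"gripper":85},
{"dp":[0.016, 0.314, -0.227],"angular":[-0.0, -0.0, -0.0],"gripper":85},
```

>>> {"name": "arm_command", "arguments": {
  "series": [
    {"dp": [0.02,0.313,-0.227],"angular": [0,0,0],"gripper": 85},
    {"dp": [0.02,0.313,-0.227],"angular": [0,0,0],"gripper": 85},
    {"dp": [0.02,0.313,-0.227],"angular": [0,0,0],"gripper": 85},
    {"dp": [0.02,0.313,-0.227],"angular": [0,0,0],"gripper": 85},
    {"dp": [0.02,0.313,-0.227],"angular": [0,0,0],"gripper": 85},
    {"dp": [0.02,0.313,-0.227],"angular": [0,0,0],"gripper": 85},
    {"dp": [0.02,0.313,-0.227],"angular": [0,0,0],"gripper": 85},
    {"dp": [0.02,0.313,-0.227],"angular": [0,0,0],"gripper": 85}
  ]
}}

```text
clock: 1.1
position: [0.4302, -0.18, 0.1825]
ee_rot: [0.597, 0.377, 0.6, -0.375]
contact_force: [0.1, -0.4, -0.2]
width: 0.0851
```

Run:
```python
from h import *
plan([.427,-.187,.125],-63.7,4,85)
s=get_state();d=get_image("wrist");cv2.imwrite("pics/w1.png",d["image"]);P=cloud(d,s)
h=cv2.cvtColor(d["image"],cv2.COLOR_BGR2HSV)
m=(h[...,0]>95)&(h[...,0]<130)&(h[...,1]>90)&(P[...,2]>.1)&(P[...,2]<.125)
q=P[m];print(len(q));r=cv2.minAreaRect((q[:,:2]*1000).astype(np.float32));print(r,cv2.boxPoints(r)[:2],np.median(q[:,2]))
```

```text
from [ 0.4302 -0.18    0.1825] q [-0.55  0.13  1.76  0.    1.26  0.57] F [ 0.1 -0.4 -0.2] w 0.0851 turn deg [-0.6 -0.3  0. ] step mm 14.5
{"dp":[0.12, -0.012, 0.011],"angular":[-0.002, -0.001, 0.0],"gripper":85},
{"dp":[0.12, -0.012, 0.011],"angular":[-0.002, -0.001, 0.0],"gripper":85},
{"dp":[0.12, -0.012, 0.01],"angular":[-0.002, -0.001, 0.0],"gripper":85},
{"dp":[0.12, -0.012, 0.01],"angular":[-0.002, -0.001, 0.0],"gripper":85},
1670
((429.2777099609375, -187.7307586669922), (59.4748649597168, 19.119510650634766), 27.20883560180664) [[ 398.45978 -192.82584]
 [ 407.2019  -209.82968]] 0.10994472951755424
```

>>> {"name": "arm_command", "arguments": {
  "series": [
    {"dp": [0.15,-0.01,0.012],"angular": [0,-0.003,0],"gripper": 85},
    {"dp": [0.15,-0.01,0.012],"angular": [0,0,0],"gripper": 85},
    {"dp": [0.15,-0.01,0.012],"angular": [0,0,0],"gripper": 85},
    {"dp": [0.15,-0.01,0.012],"angular": [0,0,0],"gripper": 85},
    {"dp": [0.15,0,0],"angular": [0,0,0],"gripper": 85},
    {"dp": [0.1,0,0],"angular": [0,0,0],"gripper": 85},
    {"dp": [0,0,0],"angular": [0,0,0],"gripper": 85},
    {"dp": [0,0,0],"angular": [0,0,0],"gripper": 85}
  ]
}}

```text
clock: 2.15
position: [0.43, -0.1788, 0.0761]
ee_rot: [0.599, 0.376, 0.602, -0.371]
contact_force: [0.6, -0.8, -0.6]
width: 0.0849
```

Run:
```python
from h import *
plan([.4285,-.1873,.070],-63.,2,85)
```

```text
from [ 0.43   -0.1788  0.0761] q [-0.55  0.23  1.93  0.01  0.99  0.56] F [ 0.6 -0.8 -0.6] w 0.0849 turn deg [-0.8 -0.4 -0.2] step mm 5.3
{"dp":[0.025, -0.021, 0.029],"angular":[-0.004, -0.002, -0.001],"gripper":85},
{"dp":[0.025, -0.021, 0.029],"angular":[-0.004, -0.002, -0.001],"gripper":85},
```

>>> {"name": "arm_command", "arguments": {
  "series": [
    {"dp": [0.04,-0.042,0.058],"angular": [0,0,0],"gripper": 85},
    {"dp": [0,-0.01,0.015],"angular": [0,0,0],"gripper": 85},
    {"dp": [0,0,0],"angular": [0,0,0],"gripper": 30},
    {"dp": [0,0,0],"angular": [0,0,0],"gripper": 30},
    {"dp": [0,0,0],"angular": [0,0,0],"gripper": 30},
    {"dp": [0,0,0],"angular": [0,0,0],"gripper": 30},
    {"dp": [0,0,0],"angular": [0,0,0],"gripper": 30},
    {"dp": [0,0,0],"angular": [0,0,0],"gripper": 30}
  ]
}}

```text
clock: 3.15
position: [0.4292, -0.1908, 0.0725]
ee_rot: [0.6, 0.376, 0.601, -0.371]
contact_force: [-1.0, 0.7, 0.5]
width: 0.0297
```

Run:
```python
from h import *
plan([.4285,-.1873,.070],-63.,2,85)
```

```text
from [ 0.4292 -0.1908  0.0725] q [-0.57  0.24  1.93  0.01  0.98  0.54] F [-1.   0.7  0.5] w 0.0297 turn deg [-0.8 -0.3 -0.3] step mm 2.2
{"dp":[0.011, 0.004, -0.014],"angular":[-0.004, -0.001, -0.002],"gripper":85},
{"dp":[0.011, 0.004, -0.014],"angular":[-0.004, -0.001, -0.002],"gripper":85},
```

>>> {"name": "arm_command", "arguments": {
  "series": [
    {"dp": [0,0,-0.025],"angular": [0,0,0],"gripper": 30},
    {"dp": [0,0,0],"angular": [0,0,0],"gripper": 10},
    {"dp": [0,0,0],"angular": [0,0,0],"gripper": 10},
    {"dp": [0,0,0],"angular": [0,0,0],"gripper": 10},
    {"dp": [0,0,0],"angular": [0,0,0],"gripper": 10},
    {"dp": [0,0,0],"angular": [0,0,0],"gripper": 10},
    {"dp": [-0.15,0,0],"angular": [0,0,0],"gripper": 10},
    {"dp": [-0.15,0,0],"angular": [0,0,0],"gripper": 10}
  ],
  "grip_force": 80
}}

```text
clock: 4.15
position: [0.4261, -0.1871, 0.1078]
ee_rot: [0.598, 0.376, 0.603, -0.371]
contact_force: [0.5, -0.3, -0.6]
width: 0.0178
```

Run:
```python
from h import *
c=np.array([.5232,.1167]);u=np.array([np.cos(np.radians(97.1)),np.sin(np.radians(97.1))])
print("start",c-.17*u,"end",c+.15*u)
t=c-.17*u
plan([*t,.21],97.1,8,10)
d=get_image("side");cv2.imwrite("pics/s1.png",d["image"][80:260,240:560])
```

```text
start [ 0.54421225 -0.05199643] end [0.50465978 0.26554979]
from [ 0.4261 -0.1871  0.1078] q [-0.57  0.2   1.88  0.01  1.07  0.54] F [ 0.5 -0.3 -0.6] w 0.0178 turn deg [19.2 -0.5 -0. ] step mm 25.8
{"dp":[-0.105, 0.173, -0.073],"angular":[0.027, -0.001, -0.0],"gripper":10},
{"dp":[-0.106, 0.17, -0.08],"angular":[0.027, -0.001, -0.0],"gripper":10},
{"dp":[-0.106, 0.166, -0.087],"angular":[0.027, -0.001, -0.0],"gripper":10},
{"dp":[-0.106, 0.162, -0.093],"angular":[0.027, -0.001, -0.0],"gripper":10},
{"dp":[-0.106, 0.158, -0.1],"angular":[0.027, -0.001, -0.0],"gripper":10},
{"dp":[-0.106, 0.154, -0.106],"angular":[0.027, -0.001, -0.0],"gripper":10},
{"dp":[-0.106, 0.149, -0.113],"angular":[0.027, -0.001, -0.0],"gripper":10},
{"dp":[-0.106, 0.145, -0.119],"angular":[0.027, -0.001, -0.0],"gripper":10},
```

View pics/s1.png

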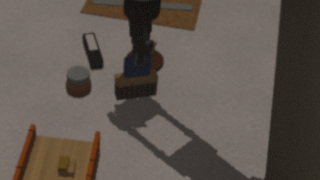

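>>> {"name": "arm_command", "arguments": {
  "series": [
    {"dp": [-0.1,0.173,-0.073],"angular": [0.027,-0.001,0],"gripper": 10},
    {"dp": [-0.1,0.17,-0.08],"angular": [0.027,-0.001,0],"gripper": 10},
    {"dp": [-0.05,0.166,-0.087],"angular": [0.027,-0.001,0],"gripper": 10},
    {"dp": [-0.05,0.162,-0.093],"angular": [0.027,-0.001,0],"gripper": 10},
    {"dp": [-0.02,0.158,-0.1],"angular": [0.027,-0.001,0],"gripper": 10},
    {"dp": [0,0.154,-0.106],"angular": [0.027,-0.001,0],"gripper": 10},
    {"dp": [0,0.15,-0.113],"angular": [0.027,0,0],"gripper": 10},
    {"dp": [0,0.145,-0.119],"angular": [0.027,0,0],"gripper": 10}
  ]
}}

```text
clock: 5.2
position: [0.5477, -0.0501, 0.1457]
ee_rot: [0.526, 0.473, 0.525, -0.474]
contact_force: [1.0, 0.5, -2.1]
width: 0.0175
```

Run:
```python
from h import *
plan([.5442,-.052,.118],97.1,2,10)
```

```text
from [ 0.5477 -0.0501  0.1457] q [-0.22  0.28  1.66 -0.    1.21  1.25] F [ 1.   0.5 -2.1] w 0.0175 turn deg [-1.1  0.1 -0. ] step mm 14.0
{"dp":[0.115, -0.015, 0.006],"angular":[-0.006, 0.001, -0.0],"gripper":10},
{"dp":[0.115, -0.015, 0.006],"angular":[-0.006, 0.001, -0.0],"gripper":10},
```

>>> {"name": "arm_command", "arguments": {
  "series": [
    {"dp": [0.115,-0.015,0.006],"angular": [-0.012,0,0],"gripper": 10},
    {"dp": [0.1,-0.015,0.006],"angular": [0,0,0],"gripper": 10},
    {"dp": [0,0,0],"angular": [0,0,0],"gripper": 10},
    {"dp": [0,0,0],"angular": [0,0,0],"gripper": 10},
    {"dp": [0,0,0],"angular": [0,0,0],"gripper": 10},
    {"dp": [0,0,0],"angular": [0,0,0],"gripper": 10},
    {"dp": [0,0,0],"angular": [0,0,0],"gripper": 10},
    {"dp": [0,0,0],"angular": [0,0,0],"gripper": 10}
  ]
}}

```text
clock: 6.2
position: [0.5424, -0.0532, 0.117]
ee_rot: [0.53, 0.467, 0.53, -0.469]
contact_force: [0.2, 0.1, -1.5]
width: 0.0177
```

Run:
```python
from h import *
plan([.5442,-.052,.117],97.1,2,10)
d=get_image("side");P=cloud(d);cv2.imwrite("pics/s2.png",cv2.resize(d["image"][150:330,220:440],None,fx=3,fy=3))
q=P.reshape(-1,3);t=np.array(get_state()["position"])
q=q[(abs(q[:,0]-t[0])<.065)&(abs(q[:,1]-t[1])<.03)&(q[:,2]>.02)&(q[:,2]<t[2]-.005)]
print(len(q),np.round(q.min(0),4),np.round(q.max(0),4));
for a in(.045,.06,.075,.09,.105):
    w=q[abs(q[:,2]-a)<.006]; print(a,len(w),np.round(w.min(0),4),np.round(w.max(0),4)) if len(w) else 0
```

```text
from [ 0.5424 -0.0532  0.117 ] q [-0.22  0.3   1.71 -0.    1.14  1.22] F [ 0.2  0.1 -1.5] w 0.0177 turn deg [0.1 0.1 0.2] step mm 1.1
{"dp":[-0.0, 0.008, -0.004],"angular":[0.0, 0.001, 0.001],"gripper":10},
{"dp":[-0.0, 0.008, -0.004],"angular":[0.0, 0.001, 0.001],"gripper":10},
1101 [ 0.4923 -0.072   0.0421] [ 0.5908 -0.0297  0.1119]
0.045 83 [ 0.4936 -0.0665  0.0421] [ 0.5869 -0.0331  0.0509]
0.06 179 [ 0.4936 -0.0676  0.0541] [ 0.5874 -0.031   0.0659]
0.075 180 [ 0.4937 -0.0683  0.069 ] [ 0.5868 -0.0316  0.081 ]
0.09 155 [ 0.4923 -0.0621  0.0841] [ 0.5883 -0.031   0.0957]
0.105 338 [ 0.4932 -0.072   0.0991] [ 0.5908 -0.0297  0.111 ]
```

View pics/s2.png

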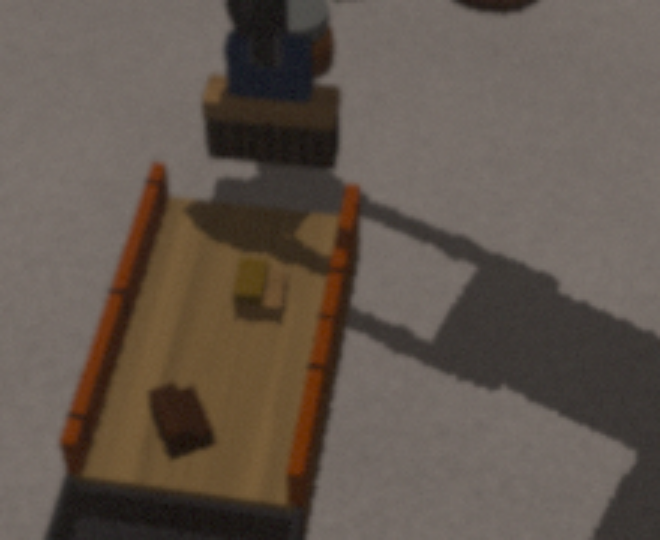

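>>> {"name": "arm_command", "arguments": {
  "series": [
    {"dp": [0,0.03,-0.12],"angular": [0,0,0],"gripper": 10},
    {"dp": [0,0.01,-0.15],"angular": [0,0,0],"gripper": 10},
    {"dp": [0,0,-0.15],"angular": [0,0,0],"gripper": 10},
    {"dp": [0,0,-0.15],"angular": [0,0,0],"gripper": 10},
    {"dp": [0,0,-0.15],"angular": [0,0,0],"gripper": 10},
    {"dp": [0,0,-0.15],"angular": [0,0,0],"gripper": 10},
    {"dp": [0,0,-0.15],"angular": [0,0,0],"gripper": 10},
    {"dp": [0,0,-0.15],"angular": [0,0,0],"gripper": 10}
  ]
}}

```text
clock: 7.25
position: [0.5284, 0.0973, 0.1168]
ee_rot: [0.53, 0.467, 0.531, -0.469]
contact_force: [0.0, -1.0, -1.7]
width: 0.0177
```

Run:
```python
from h import *
plan([.5077,.2655,.118],97.1,8,10)
p=np.array(get_state()["position"])[:2]-[.5232,.1167];a=np.radians(97.1);print("u,v",p@[np.cos(a),np.sin(a)],p@[-np.sin(a),np.cos(a)])
```

```text
from [0.5284 0.0973 0.1168] q [ 0.05  0.29  1.72 -0.    1.13  1.5 ] F [ 0.  -1.  -1.7] w 0.0177 turn deg [0.1 0.1 0.1] step mm 21.2
{"dp":[-0.001, 0.001, -0.177],"angular":[0.0, 0.0, 0.0],"gripper":10},
{"dp":[-0.001, 0.001, -0.177],"angular":[0.0, 0.0, 0.0],"gripper":10},
{"dp":[-0.001, 0.001, -0.177],"angular":[0.0, 0.0, 0.0],"gripper":10},
{"dp":[-0.001, 0.0, -0.177],"angular":[0.0, 0.0, 0.0],"gripper":10},
{"dp":[-0.001, 0.0, -0.177],"angular":[0.0, 0.0, 0.0],"gripper":10},
{"dp":[-0.001, 0.0, -0.177],"angular":[0.0, 0.0, 0.0],"gripper":10},
{"dp":[-0.001, 0.0, -0.177],"angular":[0.0, 0.0, 0.0],"gripper":10},
{"dp":[-0.001, 0.0, -0.177],"angular":[0.0, 0.0, 0.0],"gripper":10},
u,v -0.019904113496738984 -0.0027242453230567963
```

>>> {"name": "arm_command", "arguments": {
  "series": [
    {"dp": [-0.01,0,-0.16],"angular": [0,0,0],"gripper": 10},
    {"dp": [0,0,-0.16],"angular": [0,0,0],"gripper": 10},
    {"dp": [0,0,-0.16],"angular": [0,0,0],"gripper": 10},
    {"dp": [0,0,-0.16],"angular": [0,0,0],"gripper": 10},
    {"dp": [0,0,-0.16],"angular": [0,0,0],"gripper": 10},
    {"dp": [0,0,-0.16],"angular": [0,0,0],"gripper": 10},
    {"dp": [0,0,-0.16],"angular": [0,0,0],"gripper": 10},
    {"dp": [0,0,-0.16],"angular": [0,0,0],"gripper": 10}
  ]
}}

```text
clock: 8.25
position: [0.5075, 0.2597, 0.1177]
ee_rot: [0.53, 0.467, 0.53, -0.469]
contact_force: [-0.0, -0.1, -1.7]
width: 0.0178
```

Run:
```python
from h import *
p=np.array(get_state()["position"])[:2]-[.5232,.1167];a=np.radians(97.1);print("u,v",p@[np.cos(a),np.sin(a)],p@[-np.sin(a),np.cos(a)])
d=get_image("side");cv2.imwrite("pics/s3.png",cv2.resize(d["image"][200:400,200:400],None,fx=3,fy=3))
```

```text
u,v 0.1438816399916796 -0.002103273963664556
```

View pics/s3.png

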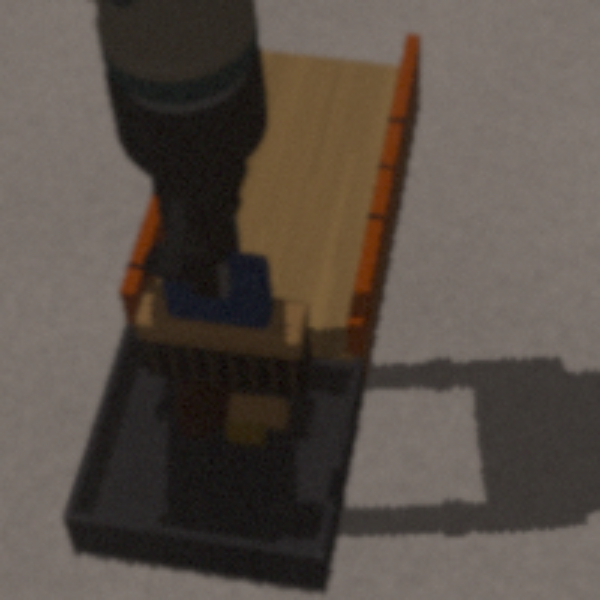

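>>> {"name": "arm_command", "arguments": {
  "series": [
    {"dp": [-0.25,0,0],"angular": [0,0,0],"gripper": 10},
    {"dp": [-0.25,0,0],"angular": [0,0,0],"gripper": 10},
    {"dp": [-0.2,0,0.1],"angular": [0,0,0],"gripper": 10},
    {"dp": [0,0,0.35],"angular": [0,0,0],"gripper": 10},
    {"dp": [0,0,0.4],"angular": [0,0,0],"gripper": 10},
    {"dp": [0,0,0.4],"angular": [0,0,0],"gripper": 10},
    {"dp": [0,0,0.4],"angular": [0,0,0],"gripper": 10},
    {"dp": [0,0,0.3],"angular": [0,0,0],"gripper": 10}
  ]
}}

```text
clock: 9.3
position: [0.5387, 0.03, 0.2041]
ee_rot: [0.532, 0.465, 0.533, -0.465]
contact_force: [0.2, 0.1, -1.2]
width: 0.0178
```

Run:
```python
from h import *
plan([.43,-.17,.13],97.1,8,10)
d=get_image("top");P=cloud(d);cv2.imwrite("pics/t2.png",cv2.resize(d["image"][140:280,150:430],None,fx=2.5,fy=2.5))
```

```text
from [0.5387 0.03   0.2041] q [-0.07  0.22  1.58 -0.    1.34  1.36] F [ 0.2  0.1 -1.2] w 0.0178 turn deg [0.6 0.  0. ] step mm 29.9
{"dp":[0.077, -0.14, 0.191],"angular":[0.001, 0.0, 0.0],"gripper":10},
{"dp":[0.077, -0.14, 0.191],"angular":[0.001, 0.0, 0.0],"gripper":10},
{"dp":[0.077, -0.14, 0.192],"angular":[0.001, 0.0, 0.0],"gripper":10},
{"dp":[0.077, -0.139, 0.192],"angular":[0.001, 0.0, 0.0],"gripper":10},
{"dp":[0.077, -0.139, 0.192],"angular":[0.001, 0.0, 0.0],"gripper":10},
{"dp":[0.077, -0.139, 0.192],"angular":[0.001, 0.0, 0.0],"gripper":10},
{"dp":[0.077, -0.139, 0.192],"angular":[0.001, 0.0, 0.0],"gripper":10},
{"dp":[0.077, -0.138, 0.193],"angular":[0.001, 0.0, 0.0],"gripper":10},
```

View pics/t2.png

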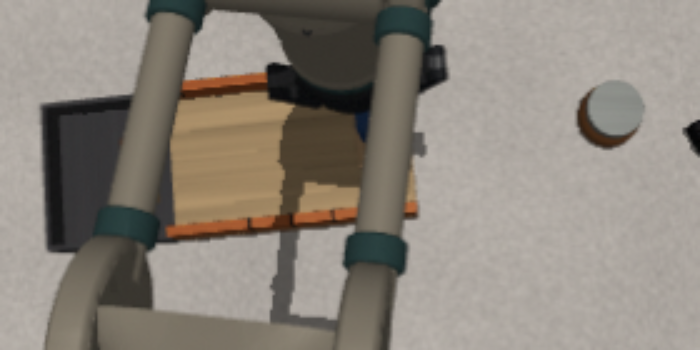

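The arm hides the tray inlet in this view, so I'll carry on and check the tray from the side.

>>> {"name": "arm_command", "arguments": {
  "series": [
    {"dp": [0,-0.14,0.191],"angular": [0.003,0,0],"gripper": 10},
    {"dp": [0,-0.14,0.191],"angular": [0.003,0,0],"gripper": 10},
    {"dp": [0,-0.14,0.191],"angular": [0,0,0],"gripper": 10},
    {"dp": [0.05,-0.14,0.192],"angular": [0,0,0],"gripper": 10},
    {"dp": [0.1,-0.14,0.192],"angular": [0,0,0],"gripper": 10},
    {"dp": [0.15,-0.14,0.192],"angular": [0,0,0],"gripper": 10},
    {"dp": [0.15,-0.14,0.192],"angular": [0,0,0],"gripper": 10},
    {"dp": [0.1,-0.13,0.18],"angular": [0,0,0],"gripper": 10}
  ]
}}

```text
clock: 10.35
position: [0.43, -0.1772, 0.1387]
ee_rot: [0.533, 0.467, 0.527, -0.469]
contact_force: [0.5, -0.6, -1.1]
width: 0.0176
```

Run:
```python
from h import *
plan([.43,-.17,.075],97.1,2,10)
d=get_image("side");P=cloud(d);cv2.imwrite("pics/s4.png",cv2.resize(d["image"][120:400,200:450],None,fx=2,fy=2))
```

```text
from [ 0.43   -0.1772  0.1387] q [-0.54  0.16  1.84 -0.    1.13  0.91] F [ 0.5 -0.6 -1.1] w 0.0176 turn deg [-0.1  0.5 -0.2] step mm 32.1
{"dp":[0.265, 0.003, -0.032],"angular":[-0.0, 0.003, -0.001],"gripper":10},
{"dp":[0.265, 0.003, -0.031],"angular":[-0.0, 0.003, -0.001],"gripper":10},
```

View pics/s4.png

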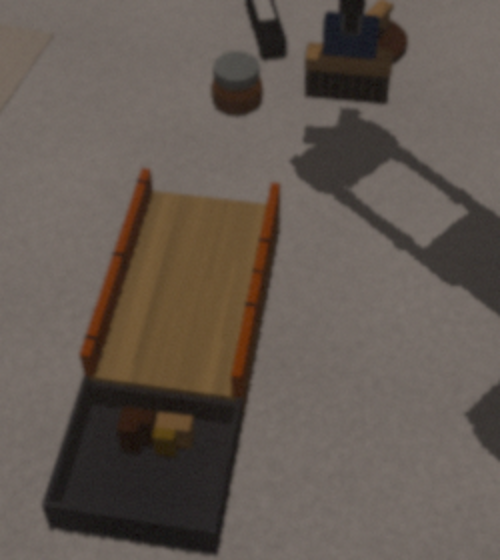

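Both offcuts lie in the tray, dark at (135,428) and gilt at (172,432). Next I lower the brush.

>>> {"name": "arm_command", "arguments": {
  "series": [
    {"dp": [0.15,0,0],"angular": [0,0.005,0],"gripper": 10},
    {"dp": [0.15,0,0],"angular": [0,0,0],"gripper": 10},
    {"dp": [0.1,0,0],"angular": [0,0,0],"gripper": 10},
    {"dp": [0.05,0,0],"angular": [0,0,0],"gripper": 10},
    {"dp": [0.03,0,0],"angular": [0,0,0],"gripper": 10},
    {"dp": [0,0,0],"angular": [0,0,0],"gripper": 10},
    {"dp": [0,0,0],"angular": [0,0,0],"gripper": 10},
    {"dp": [0,0,0],"angular": [0,0,0],"gripper": 10}
  ]
}}

```text
clock: 11.4
position: [0.4301, -0.18, 0.0799]
ee_rot: [0.531, 0.469, 0.527, -0.469]
contact_force: [0.2, 1.1, -1.7]
width: 0.0177
```

Run:
```python
from h import *
plan([.43,-.17,.073],97.1,2,10)
```

```text
from [ 0.4301 -0.18    0.0799] q [-0.54  0.22  1.93 -0.    0.99  0.91] F [ 0.2  1.1 -1.7] w 0.0177 turn deg [-0.2  0.2 -0.2] step mm 6.1
{"dp":[0.029, 0.005, -0.041],"angular":[-0.001, 0.001, -0.001],"gripper":10},
{"dp":[0.029, 0.005, -0.041],"angular":[-0.001, 0.001, -0.001],"gripper":10},
```

>>> {"name": "arm_command", "arguments": {
  "series": [
    {"dp": [0.04,0,0],"angular": [0,0,0],"gripper": 10},
    {"dp": [0.01,0,0],"angular": [0,0,0],"gripper": 10},
    {"dp": [0.01,0,0],"angular": [0,0,0],"gripper": 10},
    {"dp": [0.01,0,0],"angular": [0,0,0],"gripper": 10},
    {"dp": [0,0,0],"angular": [0,0,0],"gripper": 10},
    {"dp": [0,0,0],"angular": [0,0,0],"gripper": 10},
    {"dp": [0,0,0],"angular": [0,0,0],"gripper": 10},
    {"dp": [0,0,0],"angular": [0,0,0],"gripper": 10}
  ]
}}

```text
clock: 12.4
position: [0.4303, -0.1805, 0.0727]
ee_rot: [0.531, 0.469, 0.527, -0.469]
contact_force: [-0.7, -0.1, 1.1]
width: 0.018
```

The vertical force went from -1.7 to +1.1 N at the same height the brush was picked from, so the bristles are on the table. I'll release.

>>> {"name": "arm_command", "arguments": {
  "series": [
    {"dp": [0,0,0],"angular": [0,0,0],"gripper": 26},
    {"dp": [0,0,0],"angular": [0,0,0],"gripper": 34},
    {"dp": [0,0,0],"angular": [0,0,0],"gripper": 45},
    {"dp": [0,0,0],"angular": [0,0,0],"gripper": 60},
    {"dp": [0,0,0],"angular": [0,0,0],"gripper": 60},
    {"dp": [-0.1,0,0],"angular": [0,0,0],"gripper": 60},
    {"dp": [-0.25,0,0],"angular": [0,0,0],"gripper": 60},
    {"dp": [-0.3,0,0],"angular": [0,0,0],"gripper": 60}
  ]
}}

```text
clock: 13.4
position: [0.4286, -0.1792, 0.1517]
ee_rot: [0.529, 0.469, 0.529, -0.47]
contact_force: [-0.3, 0.5, 0.7]
width: 0.0599
```

>>> {"name": "arm_command", "arguments": {
  "series": [
    {"dp": [-0.3,0,0],"angular": [0,0,0],"gripper": 60},
    {"dp": [-0.1,0,0.3],"angular": [0,0,0],"gripper": 60},
    {"dp": [0,0,0.4],"angular": [0,0,0],"gripper": 60},
    {"dp": [0,0,0.4],"angular": [0,0,0],"gripper": 60},
    {"dp": [0,0,0.4],"angular": [0,0,0],"gripper": 60},
    {"dp": [0,0,0.4],"angular": [0,0,0],"gripper": 60},
    {"dp": [0,0,0],"angular": [0,0,0],"gripper": 60},
    {"dp": [0,0,0],"angular": [0,0,0],"gripper": 60}
  ]
}}

```text
clock: 14.4
position: [0.4594, -0.4128, 0.2141]
ee_rot: [0.536, 0.469, 0.524, -0.468]
contact_force: [0.9, 0.8, -0.0]
width: 0.0601
```

Run:
```python
from h import *
d=get_image("side");a=cv2.resize(d["image"][100:400,200:450],None,fx=1.6,fy=1.6)
d=get_image("top");P=cloud(d);im=d["image"];b=im[140:290,150:490];cv2.imwrite("pics/t5.png",im)
o=np.zeros((480,800,3),np.uint8);o[:a.shape[0],:a.shape[1]]=a;b=cv2.resize(b,(390,172));o[:172,405:795]=b;cv2.imwrite("pics/f5.png",o)
H,S,V=cv2.split(cv2.cvtColor(im,cv2.COLOR_BGR2HSV));Z=P[...,2]
def box(x0,x1,y0,y1):
    m=np.zeros(im.shape[:2],bool);m[y0:y1,x0:x1]=1;return m
def rep(n,m):
    q=P[m];r=cv2.minAreaRect((q[:,:2]*1000).astype(np.float32));print(n,len(q),np.round(r[0],1),np.round(r[1],1),np.round(np.percentile(q[:,2],[5,50,95]),3))
rep("brush",box(365,415,210,275)&(Z>.05));rep("torch",box(420,478,165,205)&(Z>.022));rep("barenh",box(425,478,215,265)&(Z>.035));rep("jar",box(378,412,168,202)&(Z>.045))
```

```text
brush 559 [ 430.5 -180.8] [97.3 30.7] [0.059 0.078 0.113]
torch 656 [ 577.6 -347.6] [ 34.2 126.2] [0.028 0.032 0.035]
barenh 314 [ 437.  -354.4] [83.2 22.4] [0.043 0.048 0.051]
jar 420 [ 572.1 -203.1] [54.  56.5] [0.053 0.056 0.059]
```

View pics/f5.png

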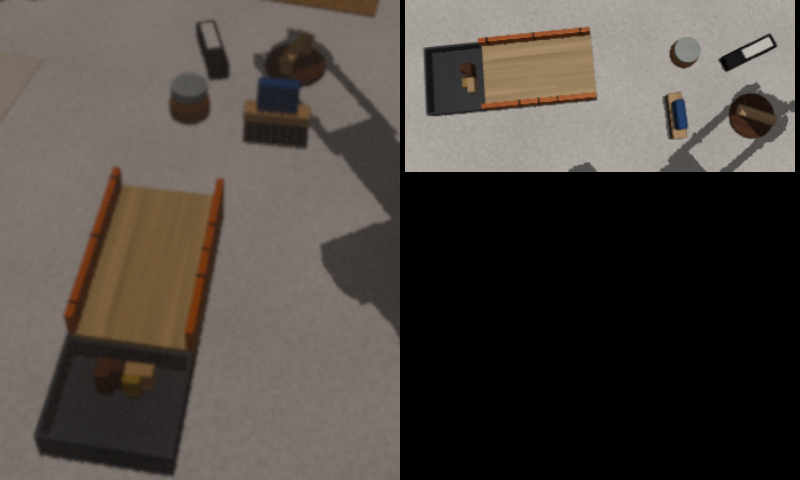

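The brush stands upright at (277,110), both offcuts are in the tray at (108,375) and (138,377), and the other objects have not moved.

```bash
python3 -c "
from rig import *
print(sign_off())"
```

```text
the job is handed in; nothing more can be done
None
```

I swept both offcuts along the mitre box and into the catch tray with the brush alone. I then stood the brush upright on the table, let go, moved clear and handed in at about 14.5 s.

- **Offcuts:** the last side and top pictures show both lying in the tray, and the mitre box floor is empty.
- **Brush:** it stands at (0.430, -0.181), and its measured outline (97 x 31 mm) and height (about 0.11 m) fit an upright brush. It is well clear of the box, the tray and the other objects.
- **Torch, baren and jar:** each measured within 0.3 mm of where it started.
- **Forces:** wrist force readings at the end of each move stayed around 2 N or less.

One top view during the carry was blocked by the arm, so I checked the tray from the side camera instead. No check failed or disagreed.

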